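Press-test the egg jars' sealing lids and set the sound ones in the display tray

TASK

Press the sealing button on each of the three glass jars in the grey delivery tray: set every jar whose button clicks and stays down into a hollow of the sloping wooden display tray, sitting square in its hollow, with its button still down. A jar whose button pops back up is faulty and stays in the delivery tray. The glass is thin, so press and set down gently, do not drop the jars, and leave the other things on the counter where they are.

Things in the scene. Friction and masses are not known exactly. Their poses are not given: they have to be found in the camera images.
- jar_1: egg-shaped pale green opal-glass jar with a metal lid, 54 mm across its straight-sided belt (belt from 12 mm below to 12 mm above the origin), rounded below with a 22 mm flat foot and a heavy base, 73 mm tall without the button, about 0.25 kg; origin at the middle of the belt on its axis, 38 mm above the foot and 35 mm below the lid's top; z runs up its axis to the lid. Starts in one of the delivery tray's hollows, all three look alike
- jar_2: egg-shaped pale green opal-glass jar with a metal lid, 54 mm across its straight-sided belt (belt from 12 mm below to 12 mm above the origin), rounded below with a 22 mm flat foot and a heavy base, 73 mm tall without the button, about 0.25 kg; origin at the middle of the belt on its axis, 38 mm above the foot and 35 mm below the lid's top; z runs up its axis to the lid. Starts in one of the delivery tray's hollows, all three look alike
- jar_3: egg-shaped pale green opal-glass jar with a metal lid, 54 mm across its straight-sided belt (belt from 12 mm below to 12 mm above the origin), rounded below with a 22 mm flat foot and a heavy base, 73 mm tall without the button, about 0.25 kg; origin at the middle of the belt on its axis, 38 mm above the foot and 35 mm below the lid's top; z runs up its axis to the lid. Starts in one of the delivery tray's hollows, all three look alike
- jar_1_button (a joint): sealing button on jar_1's lid, 28 mm wide: 0 up (top 50 mm above the jar's origin, red ring showing), grows as pressed, m; stops at 0.008. Its soft cap gives 0.7 mm per N. A sound one resists with 4 N, gives way past half its travel and stays down at 0.008; a faulty one takes up to 5 N and, let go, springs back to about 0.002. A 6 N push is plenty for either
- jar_2_button (a joint): sealing button on jar_2's lid, 28 mm wide: 0 up (top 50 mm above the jar's origin, red ring showing), grows as pressed, m; stops at 0.008. Its soft cap gives 0.7 mm per N. A sound one resists with 4 N, gives way past half its travel and stays down at 0.008; a faulty one takes up to 5 N and, let go, springs back to about 0.002. A 6 N push is plenty for either
- jar_3_button (a joint): sealing button on jar_3's lid, 28 mm wide: 0 up (top 50 mm above the jar's origin, red ring showing), grows as pressed, m; stops at 0.008. Its soft cap gives 0.7 mm per N. A sound one resists with 4 N, gives way past half its travel and stays down at 0.008; a faulty one takes up to 5 N and, let go, springs back to about 0.002. A 6 N push is plenty for either
- delivery_tray: grey moulded-pulp tray, 256 x 96 x 22 mm, fixed, flat on the counter, with three 13 mm deep dished hollows in a row along the tray's y axis, 80 mm apart, each holding the round foot of one jar; small 7 mm bumps stand between the hollows near the edges; origin at the centre of its underside, y along the row, x across it, z up
- delivery_seat_1 (a point): point in hollow 1 of the delivery tray (counted along +y) where the origin of a jar that sits home in it lies, 25 mm above the tray's top face
- delivery_seat_2 (a point): point in hollow 2 of the delivery tray (counted along +y) where the origin of a jar that sits home in it lies, 25 mm above the tray's top face
- delivery_seat_3 (a point): point in hollow 3 of the delivery tray (counted along +y) where the origin of a jar that sits home in it lies, 25 mm above the tray's top face
- display_stand: wooden display tray as a whole (stand and board), fixed on the counter, 256 x 100 mm on plan, up to 48 mm high; origin under its centre on the counter, x to its low edge on the far side, y along the row
- display_board: the display tray's light wooden board, 256 x 100 x 22 mm, sloping 15 degrees down to its far edge (+x, the customers' side), with three 13 mm deep dished hollows in a row along the tray's y axis, 80 mm apart, each holding the round foot of one jar; origin at the centre of the board's underside, y along the row, x down the slope, z square to the board's face
- display_seat_1 (a point): point in hollow 1 of the display board (counted along +y) where the origin of a jar that sits home and square in it lies, 25 mm off the board's face along its z
- display_seat_2 (a point): point in hollow 2 of the display board (counted along +y) where the origin of a jar that sits home and square in it lies, 25 mm off the board's face along its z
- display_seat_3 (a point): point in hollow 3 of the display board (counted along +y) where the origin of a jar that sits home and square in it lies, 25 mm off the board's face along its z
- desk_bell: counter bell, 70 mm across, 54 mm high, a bystander; origin under its centre
- balm_pot: small round pot with a red lid, 58 mm across, 50 mm high, a bystander; origin under its centre
- tape_duct: small roll of dark tape lying flat, 53 mm across, 19 mm high, a bystander; origin under its centre

How it is judged (in metres and radians):
At the end, for the whole second after the job is handed in: Each jar is pressed and sits home in a hollow (within 6 mm of its seat and 0.12 rad of square to the tray): one whose button stays more than 6 mm down in the display board, one whose button came back (1 to 6 mm down; untested reads 0) in the delivery tray (((value of joint jar_1_button above 0.006 m and ((distance between jar_1 and display_seat_1 below 0.006 m and angle between the z axis of jar_1 and the z axis of display_board, either way round below 0.12 rad) or (distance between jar_1 and display_seat_2 below 0.006 m and angle between the z axis of jar_1 and the z axis of display_board, either way round below 0.12 rad) or (distance between jar_1 and display_seat_3 below 0.006 m and angle between the z axis of jar_1 and the z axis of display_board, either way round below 0.12 rad))) or (value of joint jar_1_button between 0.001 and 0.006 m and ((distance between jar_1 and delivery_seat_1 below 0.006 m and angle between the z axis of jar_1 and the z axis of delivery_tray, either way round below 0.12 rad) or (distance between jar_1 and delivery_seat_2 below 0.006 m and angle between the z axis of jar_1 and the z axis of delivery_tray, either way round below 0.12 rad) or (distance between jar_1 and delivery_seat_3 below 0.006 m and angle between the z axis of jar_1 and the z axis of delivery_tray, either way round below 0.12 rad)))) and ((value of joint jar_2_button above 0.006 m and ((distance between jar_2 and display_seat_1 below 0.006 m and angle between the z axis of jar_2 and the z axis of display_board, either way round below 0.12 rad) or (distance between jar_2 and display_seat_2 below 0.006 m and angle between the z axis of jar_2 and the z axis of display_board, either way round below 0.12 rad) or (distance between jar_2 and display_seat_3 below 0.006 m and angle between the z axis of jar_2 and the z axis of display_board, either way round below 0.12 rad))) or (value of joint jar_2_button between 0.001 and 0.006 m and ((distance between jar_2 and delivery_seat_1 below 0.006 m and angle between the z axis of jar_2 and the z axis of delivery_tray, either way round below 0.12 rad) or (distance between jar_2 and delivery_seat_2 below 0.006 m and angle between the z axis of jar_2 and the z axis of delivery_tray, either way round below 0.12 rad) or (distance between jar_2 and delivery_seat_3 below 0.006 m and angle between the z axis of jar_2 and the z axis of delivery_tray, either way round below 0.12 rad)))) and ((value of joint jar_3_button above 0.006 m and ((distance between jar_3 and display_seat_1 below 0.006 m and angle between the z axis of jar_3 and the z axis of display_board, either way round below 0.12 rad) or (distance between jar_3 and display_seat_2 below 0.006 m and angle between the z axis of jar_3 and the z axis of display_board, either way round below 0.12 rad) or (distance between jar_3 and display_seat_3 below 0.006 m and angle between the z axis of jar_3 and the z axis of display_board, either way round below 0.12 rad))) or (value of joint jar_3_button between 0.001 and 0.006 m and ((distance between jar_3 and delivery_seat_1 below 0.006 m and angle between the z axis of jar_3 and the z axis of delivery_tray, either way round below 0.12 rad) or (distance between jar_3 and delivery_seat_2 below 0.006 m and angle between the z axis of jar_3 and the z axis of delivery_tray, either way round below 0.12 rad) or (distance between jar_3 and delivery_seat_3 below 0.006 m and angle between the z axis of jar_3 and the z axis of delivery_tray, either way round below 0.12 rad))))); the robot touches nothing.
It fails at once if a jar is pressed, knocked or dropped on the delivery tray harder than 25 N (contact force between any of jar_1, jar_2, jar_3 and delivery_tray above 25 N).
It fails at once if a jar is pressed, knocked or dropped on the display tray harder than 25 N (contact force between any of jar_1, jar_2, jar_3 and display_stand above 25 N).
It fails at once if two jars knock together harder than 3 N (contact force between jar_1 and jar_2 above 3 N or contact force between any of jar_1, jar_2 and jar_3 above 3 N).
It fails at once if a jar falls over on the counter (height (world z) of any of jar_1, jar_2, jar_3 below 0.035 m).
It fails at once if a bystander is moved by more than 15 mm (distance of any of desk_bell, balm_pot, tape_duct from where it was at the start of the episode above 0.015 m).
It also fails if it takes over 64 s, if anything falls off the work surface, if the arm or the gripper's body presses on something with over 40 N, if the wrist force passes 120 N, or if a joint passes its speed limit or range.

ROBOT

A 6-joint arm with a two-finger parallel gripper is mounted at the origin on a cart in front of the work surface, level with it; the furniture and walls round the work are solid. World frame = base frame: x ahead of the robot, y to its left, z up, the work surface at z = 0. Lengths are in m, angles in degrees, forces in N, time in s.
With the tool pointing down it reaches from about 0.325 to 0.85 m from the base axis. Payload 4.4 kg.
Tool frame: the origin (TCP) lies at the very end of the fingers, on their centre line; the grasp point (between the pads) lies 19 mm behind it; z points along the fingers, y is the direction in which the jaws open and shut (so a half turn about z gives the same grasp; the last joint's range is limited). The gripper opens to 94 mm and grips with 3 to 60 N. Pads are 16 mm wide; open, the fingers measure 119 mm over their backs; the gripper's body (75 mm by 177 mm) begins 78 mm behind the grasp point.
Start: joints at [-71.878, 11.837, 88.321, -0, 79.842, -8.623], TCP at [0.259, -0.513, 0.205] pointing down, gripper open.
Joint ranges: [-156.59, 156.59], [-49.26, 127.26], [12.9, 141.05], [-63.56, 243.56], [4.71, 150.69], [-161.64, 161.64]. Speed limits (degrees/s): [159.86, 159.86, 180, 180, 180, 180].

INTERFACE

Orientations are given as a 3x3 rotation matrix whose columns are the frame's x, y, z axes.
In Python, from station import manip, cams, spotter gives the robot as it stands.
- The arm moves only by the shell command python3 -m creep 'ROWS' [FORCE]. ROWS is text: rows parted by semicolons, each of 7 numbers parted by spaces: the shift along the tool's x, y, z in cm, then the turn, a rotation vector about the tool's x, y, z in degrees, then the closure in counts, from 0 (fully open) to 255 (shut). In form: tx ty tz rx ry rz fingers; .... A call has 1 to 5 rows; each row is the pose to reach, as a shift and turn from the pose commanded when the call began, along the tool's axes at that moment; what a row does not reach only later rows make up. A row lasts 1/8 s, in which the tool goes at most 62.5 mm and 10.7 degrees, less where a joint would pass 70% of its speed; a pose out of reach is approached as far as the arm can. A call with a gripper value outside its range is refused whole. The fingers move at their own pace and stop on an object; FORCE is the grip in N (left out, the last holds). Time passes only in rows, so rows that repeat a pose let the fingers close. It gives the time, the measured TCP pose, the force and the opening at its end, in the units of the state.
- manip.sense(): the state, without advancing time (a new reading comes with each control period).
- cams.snapshot(name): name is "scene" or "side" or "wrist"; returns (picture, depth): 420x560x3 uint8, red, green, blue; 420x560 float32, m along the optical axis (not along the pixel's ray), 0 where there is no reading.
- cams.camera_params(name): a dict with "fx", "fy", "cx", "cy" (pixels), "dist_coeffs" ([k1, k2, p1, p2, k3] as OpenCV has them; the pictures are not rectified), "R" (3x3) and "t" (3): a world point X has camera coordinates R X + t. Camera axes: x right, y down, z forward; pixel columns grow to the right and rows downward; lengths in m; the calibration is good to about 2 mm. A picture is of the moment at which its call begins: read the wrist's pose just before it. camera_params takes no time and is no camera call; for the wrist camera it gives the pose at the moment of the call.
- manip.job_done(): hands the job in, once; it reports no verdict.
Trained networks look in the newest picture that a camera, given by its name, has taken for a name from the list of things; names that differ only in an ending like _2 or _b are one class to them, and where a whole thing is asked for, a point or a joint stands for the part that bears it (a point fixed in the world has none). Each returns a list of dicts, best first, with "conf" (0 to 1); they miss things now and then, are a little off and sometimes report something else, mostly with a low value. They report only what shows in the picture. A call takes as long as a camera call.
- spotter.masks_of(name, camera): "pixels" (420x560 bool, what is visible of it).
- spotter.place_of(name, camera): "position" ([x, y, z] in m, in world coordinates, good to about 4 mm: a listed point, or the origin of a listed thing).
The state is a dict: "time_s": time; "joint_positions": joint angles; "qd": joint speeds; "joint_efforts": joint torques, N m; "ee_pos": TCP position; "tcp_rot": TCP orientation; "wrist_force": force on the tool from outside, world axes, zero at the start; "ft_torque": the same for the moment, N m; "finger_gap": finger opening in m.
Only numpy, scipy, OpenCV 4.12 (cv2) and the standard library are available. Lean on these libraries where they do the work, as an engineer would, in place of code of your own. Each camera call takes 0.05 s, during which the arm holds its last target.

## Working session

There is one attempt and no reset: what is moved stays moved. The work goes in short steps, Python scripts to look and compute and a shell command to move; the robot and the scene stay as the last step left them, time stands still between calls to the robot, and variables do not carry over. Pictures are saved under pics/ and viewed, and the job is handed in when it is done.

```bash
ls; mkdir -p pics; python3 - <<'E'
from station import manip,cams,spotter
import cv2,numpy as np
print(manip.sense())
for n in ["scene","side","wrist"]:
    p,d=cams.snapshot(n); cv2.imwrite(f"pics/{n}0.png",p[:,:,::-1]); c=cams.camera_params(n); print(n,c)
    for t in ["jar_1","delivery_tray","display_stand","desk_bell","balm_pot","tape_duct","delivery_seat_1","delivery_seat_2","display_seat_1","display_board"]:
        if n=="side" and t not in("jar_1",): continue
        if n=="wrist": continue
        print(n,t,[(np.round(r["position"],3).tolist(),round(float(r["conf"]),2)) for r in spotter.place_of(t,n)])
E
```

```text
pics
{'time_s': 0.0, 'joint_positions': array([-7.18776108e+01,  1.18836122e+01,  8.84036148e+01, -1.07503439e-03,
        7.98393108e+01, -8.62403871e+00]), 'qd': array([-0.01354227, -0.03083734, -0.00597882,  0.05511073,  0.06832723,
       -0.04187939]), 'joint_efforts': array([-1.63229881e-03, -3.70886886e+01, -2.81414026e+01,  6.97628735e-02,
        3.61879519e-02, -1.76509348e-04]), 'ee_pos': array([ 0.25850134, -0.51273305,  0.20430691]), 'tcp_rot': array([[ 8.93005614e-01,  4.50044972e-01, -7.04501311e-04],
       [ 4.50045414e-01, -8.93003216e-01,  2.09320014e-03],
       [ 3.12912262e-04, -2.18629706e-03, -9.99997561e-01]]), 'wrist_force': array([-0.20828493,  0.74204451, -0.1979617 ]), 'ft_torque': array([-0.01116632, -0.0318374 , -0.06537437]), 'finger_gap': 0.09423217715146771}
scene {'fx': 379.5400493294796, 'fy': 379.5400493294796, 'cx': 281.8369472582118, 'cy': 209.28404583416923, 'dist_coeffs': array([0.01099091, 0.        , 0.        , 0.        , 0.        ]), 'R': array([[-0.70146902, -0.71269139, -0.00349286],
       [-0.52793709,  0.52290375, -0.66921902],
    
[... 1215 characters left out ...]
98689095, -0.16002906,  0.02090357],
       [-0.08757407, -0.63980045, -0.76353531],
       [ 0.13556195,  0.75169547, -0.64542767]]), 't': array([-0.61205396,  0.24011419,  0.91196376])}
side jar_1 [([0.648, 0.047, 0.046], 0.67), ([0.644, 0.122, 0.046], 0.6)]
wrist {'fx': 376.04803373372164, 'fy': 376.04803373372164, 'cx': 271.83762057029327, 'cy': 207.61626513023532, 'dist_coeffs': array([-0.03258437,  0.        ,  0.        ,  0.        ,  0.        ]), 'R': array([[ 4.48710344e-01, -8.93677184e-01,  3.42580947e-04],
       [-8.55758191e-01, -4.29560886e-01,  2.88366718e-01],
       [-2.57559597e-01, -1.29686296e-01, -9.57519983e-01]]), 't': array([-0.57538327, -0.02912137,  0.39360032])}
```

View pics/scene0.png

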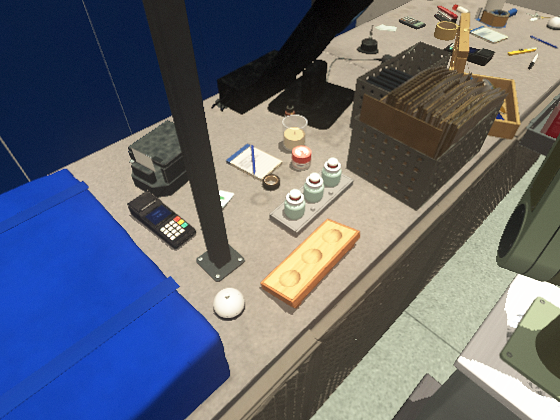

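View pics/side0.png

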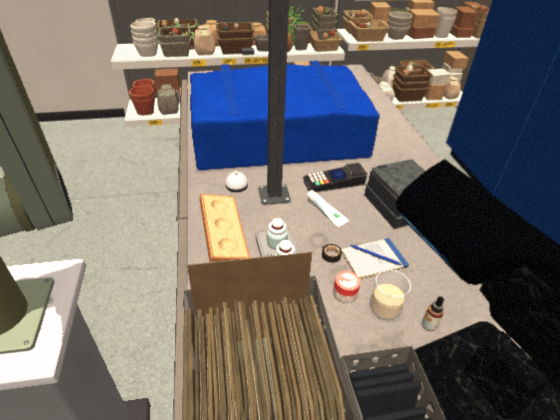

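View pics/wrist0.png

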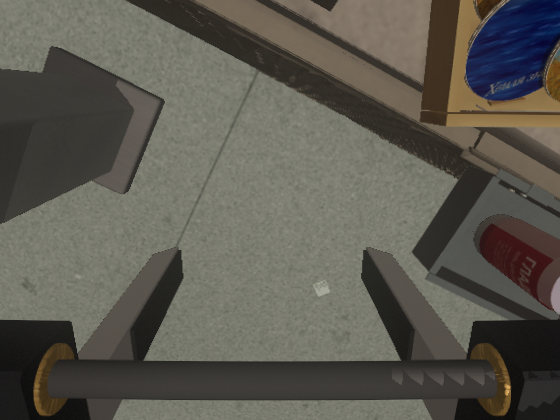

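```bash
cat > h.py <<'E'
from station import manip,cams,spotter
import cv2,numpy as np
def cloud(n):
    p,d=cams.snapshot(n); c=cams.camera_params(n)
    v,u=np.mgrid[:420,:560]
    K=np.array([[c['fx'],0,c['cx']],[0,c['fy'],c['cy']],[0,0,1]])
    q=cv2.undistortPoints(np.stack([u,v],-1).reshape(-1,1,2).astype(float),K,c['dist_coeffs']).reshape(420,560,2)
    X=np.dstack([q[...,0]*d,q[...,1]*d,d])
    W=(X-c['t'])@c['R']; W[d==0]=np.nan
    return p,W
E
python3 - <<'E'
from h import *
H=np.full((100,150),-1.)  # x 0.2..1.2, y -0.7..0.8 1cm
for n in["scene","side"]:
    p,W=cloud(n); np.save(n+"W.npy",W)
    w=W.reshape(-1,3); w=w[~np.isnan(w[:,0])]
    for x,y,z in w:
        i=int((x-.2)*100);j=int((y+.7)*100)
        if 0<=i<100 and 0<=j<150 and -.05<z<1.2: H[i,j]=max(H[i,j],z)
for i in range(10,75,3):
    print("%.2f"%(.2+i/100),' '.join('%3d'%(100*H[i:i+3,j:j+4].max()) for j in range(20,130,4)))
print('y   ',' '.join('%3d'%(-70+j) for j in range(20,130,4)))
W=np.load("sceneW.npy")
print("post",np.round(W[[100,150,200,240,262],[180,195,205,212,222]],3))
W=np.load("sideW.npy")
print("post",np.round(W[[20,60,100,150,180],[277,277,277,277,277]],3))
E
```

```text
0.30 -100 -100 -100 -100 -100 -100 -100 -100 -100 -100 -100 -100 -100 -100 -100 -100 -100 -100 -100 -100 -100 -100 -100 -100 -100 -100 -100 -100
0.33 -100 -100 -100 -100 -100 -100 -100 -100 -100 -100 -100 -100 -100 -100 -100 -100 -100 -100 -100 -100 -100 -100 -100 -100 -100 -100 -100 -100
0.36  -2  -3  -3  -2  -3  -3  -3  -2  -2  -2  -2  -2  -2  -2  -2  -3  -3  -2  -2  -2  -2  -2  -2  -2  -2  -2  -2  -3
0.39   0  22   0   0   0   0   0   0   0   0   0   0   0   0   0   0   0   0   0   0   0   0   0   0   0   0   0   0
0.42  22  23  23  23  23  23  23  23  25  25   0   0   0   0   0   0   0   0   0   3   4   0   0   0  17  18  18  18
0.45  22  23  23  23  23  23  24  23  25  25   0   0   0   0   5   5   5   5   5   5   5   0   0   0  18  19  18  18
0.48  22  23  24  24  24  24  24  23  23  25   0   0   0   0   5   4   4   4   4   4   4   0   0   0  18  19  18  18
0.51  23  24  24  24  24  24  24  23  23  25   0   0   0   0   4   3   3   3   3   3   3   0   3   3  17  18  18  18
0.54  22  23  24  24  24  24  23  23  25  25   0   0   0   0   3   3   3   3   2   2   2   2   5   4  20  20
[... 1179 characters left out ...]
9  19  19
0.87 -100   2  43  46  39  34  34  37  40   9   9   0   1   2   2   1   0   0   0   0   0   3   3   3  19  20  20  20
0.90   2   2  36  35  33  31  33  34  36   0   0   0   2   2   1   1   0   0   0   0   0   4   4   4  20  20  20  20
0.93   1   2  30  29  27  30  29  29  32   0   0   0   2   1   1   1   0   0  11  11  11   4   5   4  18  18  19  19
y    -50 -46 -42 -38 -34 -30 -26 -22 -18 -14 -10  -6  -2   2   6  10  14  18  22  26  30  34  38  42  46  50  54  58
post [[0.654 0.368 0.461]
 [0.651 0.363 0.365]
 [0.652 0.365 0.243]
 [0.653 0.369 0.119]
 [0.653 0.356 0.021]]
post [[  nan   nan   nan]
 [0.667 0.334 0.421]
 [0.67  0.336 0.319]
 [0.673 0.336 0.17 ]
 [0.674 0.331 0.071]]
```

```bash
python3 -m creep '0 0 -6 0 0 0 0; 0 0 -12 0 0 0 0; 0 0 -18 0 0 0 0; 0 0 -19 0 0 0 0'
cat >> h.py <<'E'
from scipy.spatial.transform import Rotation as Ro
def plan(target,R,n=1):
    """shift in cm & rotvec deg in the tool frame from present measured pose"""
    s=manip.sense(); T=np.array(s['tcp_rot']); 
    d=T.T@(np.array(target)-s['ee_pos'])*100
    r=Ro.from_matrix(T.T@np.array(R)).as_rotvec(degrees=True)
    rows=max(np.linalg.norm(d)/6.2,np.linalg.norm(r)/10.6)
    print('shift',np.round(d,2),'turn',np.round(r,2),'rows>=%.1f'%rows)
    for k in range(1,n+1): print('   ',np.round(d*k/n,2),np.round(r*k/n,1))
def Rdown(yaw,tilt=0):
    """tool x = tray y axis (yaw deg about z), tool y = tray x; tilt: lean down slope"""
    z=Ro.from_euler('z',yaw,degrees=True).as_matrix()
    t=Ro.from_euler('y',tilt,degrees=True).as_matrix()
    B=z@t   # board axes
    return np.column_stack([B[:,1],B[:,0],-B[:,2]])
def st():
    s=manip.sense(); print('t',round(s['time_s'],2),'pos',np.round(s['ee_pos'],4),'F',np.round(s['wrist_force'],2),'gap',round(s['finger_gap'],4))
    return s
E
python3 - <<'E'
from h import *
plan([.56,.04,.40],Rdown(3.5),14)
# board fit
W=np.load("sceneW.npy").reshape(-1,3)
m=(W[:,0]>.44)&(W[:,0]<.57)&(W[:,1]>.06)&(W[:,1]<.36)&(W[:,2]>.015)
P=W[m]; print(m.sum())
# plane ransac
best=None;rng=np.random.default_rng(0)
for _ in range(500):
    a,b,c=P[rng.choice(len(P),3,0)]; n=np.cross(b-a,c-a); n/=np.linalg.norm(n)+1e-12; n*=np.sign(n[2]); 
    if n[2]<.9: continue
    i=abs((P-a)@n)<.002
    if best is None or i.sum()>best.sum(): best=i
Q=P[best]; c=Q.mean(0); n=np.linalg.svd(Q-c)[2][2]; n*=np.sign(n[2])
print('plane n',n,'tilt',np.degrees(np.arccos(n[2])),'yaw',np.degrees(np.arctan2(n[1],n[0])))
r=cv2.minAreaRect(Q[:,:2].astype(np.float32)); print(r,c)
cx,cy=r[0]; print('z at centre',c[2]-((cx-c[0])*n[0]+(cy-c[1])*n[1])/n[2])
W=np.load("sceneW.npy").reshape(-1,3)
m=(W[:,0]>.57)&(W[:,0]<.75)&(W[:,1]>-.12)&(W[:,1]<.2)&(W[:,2]>.012)&(W[:,2]<.032)
print(m.sum(),cv2.minAreaRect(W[m][:,:2].astype(np.float32)))
E
```

```text
time_s: 1.3
ee_pos: [0.2594, -0.5154, 0.402]
tcp_rot: [[0.893, 0.45, 0.003], [0.45, -0.893, -0.011], [-0.002, 0.011, -1.0]]
wrist_force: [-0.3, -0.7, -0.2]
finger_gap: 0.094
shift [ 51.84 -36.06  -0.29] turn [  0.5    0.45 -66.75] rows>=10.2
    [ 3.7  -2.58 -0.02] [ 0.   0.  -4.8]
    [ 7.41 -5.15 -0.04] [ 0.1  0.1 -9.5]
    [11.11 -7.73 -0.06] [  0.1   0.1 -14.3]
    [ 14.81 -10.3   -0.08] [  0.1   0.1 -19.1]
    [ 18.51 -12.88  -0.1 ] [  0.2   0.2 -23.8]
    [ 22.22 -15.46  -0.12] [  0.2   0.2 -28.6]
    [ 25.92 -18.03  -0.14] [  0.3   0.2 -33.4]
    [ 29.62 -20.61  -0.17] [  0.3   0.3 -38.1]
    [ 33.32 -23.18  -0.19] [  0.3   0.3 -42.9]
    [ 37.03 -25.76  -0.21] [  0.4   0.3 -47.7]
    [ 40.73 -28.34  -0.23] [  0.4   0.4 -52.4]
    [ 44.43 -30.91  -0.25] [  0.4   0.4 -57.2]
    [ 48.14 -33.49  -0.27] [  0.5   0.4 -62. ]
    [ 51.84 -36.06  -0.29] [  0.5   0.5 -66.8]
3911
plane n [0.25608873 0.01881021 0.96647025] tilt 14.879002529935386 yaw 4.2009420044703445
((0.5098801851272583, 0.2007017731666565), (0.09772060066461563, 0.2573224902153015), 4.267411231994629) [0.50793918 0.2100177  0.03634747]
z at centre 0.036014464315781675
1399 ((0.6707339882850647, 0.04597876965999603), (0.1434096246957779, 0.2569436728954315), 4.5256218910217285)
```

```bash
python3 -m creep '4 -2.5 0 0 0 -5; 9 -6 0 0 0 -14; 14 -9.5 0 0 0 -23; 19 -13 0 0 0 -31; 24 -16.5 0 0 0 -35' 2>&1 | tail -3; python3 -m creep '4 -2.5 0 0 0 -5 0; 9 -6 0 0 0 -14 0; 14 -9.5 0 0 0 -23 0; 19 -13 0 0 0 -31 0; 24 -16.5 0 0 0 -35 0' ; python3 - <<'E'
from h import *
st(); plan([.56,.04,.40],Rdown(4.3),5)
E
```

```text
invalid input at $[0]: expected 7 numbers
time_s: 1.92
ee_pos: [0.3991, -0.256, 0.394]
tcp_rot: [[0.471, 0.882, -0.001], [0.882, -0.471, 0.001], [0.001, -0.002, -1.0]]
wrist_force: [0.9, 0.1, -0.3]
finger_gap: 0.0939
t 1.93 pos [ 0.3991 -0.256   0.394 ] F [ 0.9   0.13 -0.35] gap 0.0939
shift [33.69  0.24 -0.58] turn [ -0.09  -0.07 -32.43] rows>=5.4
    [ 6.74  0.05 -0.12] [-0.  -0.  -6.5]
    [13.48  0.1  -0.23] [ -0.  -0. -13.]
    [20.22  0.14 -0.35] [ -0.1  -0.  -19.5]
    [26.96  0.19 -0.46] [ -0.1  -0.1 -25.9]
    [33.69  0.24 -0.58] [ -0.1  -0.1 -32.4]
```

```bash
python3 -m creep '6 0 0 0 0 -7 0; 12 0.5 0 0 0 -14 0; 18 1 0 0 0 -21 0; 24 1.5 0 0 0 -27 0; 30 2 0 0 0 -32.4 0' ;python3 -m creep '3 3 0 0 0 0 0; 3 5 5 0 0 0 0;3 5 5 0 0 0 0' ; python3 - <<'E'
from h import *
st(); p,W=cloud("wrist"); np.save("wristW.npy",W); cv2.imwrite("pics/w1.png",p[:,:,::-1])
for t in["jar_1","delivery_seat_1"]:
  print(t,[(np.round(r["position"],4).tolist(),round(float(r["conf"]),2)) for r in spotter.place_of(t,"wrist")])
E
```

```text
time_s: 2.55
ee_pos: [0.5588, -0.0015, 0.394]
tcp_rot: [[-0.076, 0.997, -0.002], [0.997, 0.076, 0.0], [0.0, -0.002, -1.0]]
wrist_force: [0.5, -0.7, -0.2]
finger_gap: 0.0939
time_s: 2.92
ee_pos: [0.6036, 0.0309, 0.3384]
tcp_rot: [[-0.073, 0.997, -0.013], [0.997, 0.073, 0.001], [0.002, -0.013, -1.0]]
wrist_force: [-0.5, 0.3, -0.3]
finger_gap: 0.094
t 2.92 pos [0.6036 0.0309 0.3384] F [-0.52  0.29 -0.27] gap 0.094
jar_1 [([0.6424, 0.122, 0.0497], 0.7), ([0.6461, 0.043, 0.0423], 0.66), ([0.6554, -0.0351, 0.0433], 0.65), ([0.7801, -0.0444, 0.0002], 0.29)]
delivery_seat_1 []
```

View pics/w1.png

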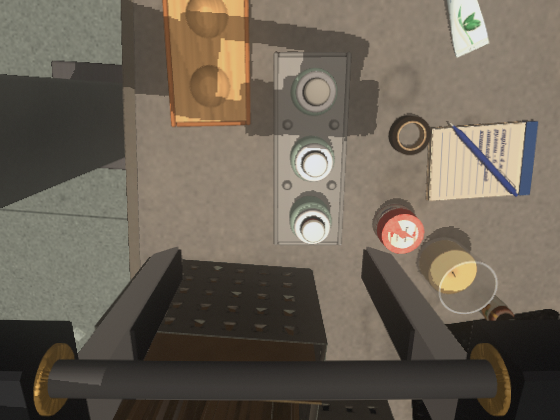

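```bash
python3 - <<'E'
from h import *
W=np.load("wristW.npy"); w=W.reshape(-1,3)
for u,v in((316,92),(314,160),(312,228)):
    P=W[v-25:v+25,u-25:u+25].reshape(-1,3); P=P[~np.isnan(P[:,0])]
    z=P[:,2]; top=np.median(z[z>z.max()-.006]); T=P[z>top-.003]
    c,r=cv2.minEnclosingCircle(T[:,:2].astype(np.float32)); print('top z',round(top,4),z.max(),'c',np.round(c,4),'r',round(r,4),len(T),'mean',T.mean(0).round(4))
m=(w[:,0]>.58)&(w[:,0]<.73)&(w[:,1]>-.12)&(w[:,1]<.19)&(w[:,2]>.014)&(w[:,2]<.027)
r=cv2.minAreaRect(w[m][:,:2].astype(np.float32)); print('tray',r, np.median(w[m][:,2]))
m=(abs(w[:,0]-.58)<.03)&(abs(w[:,1])<.05); print('counter z',np.median(w[m][:,2]))
m=(w[:,0]>.44)&(w[:,0]<.60)&(w[:,1]<-.05)&(w[:,2]>.03)&(w[:,2]<.26)
print('crate y max',np.nanpercentile(w[m][:,1],[99,99.9]), 'x max', np.nanmax(w[(w[:,1]<-.13)&(w[:,2]>.15)][:,0]))
E
```

```text
top z 0.1011 0.10449446834163689 c [0.645  0.1215] r 0.0142 536 mean [0.6446 0.1215 0.1009]
top z 0.101 0.10384832387486967 c [0.6505 0.0421] r 0.0143 470 mean [0.6503 0.0422 0.1009]
top z 0.1011 0.10377566791684717 c [ 0.6563 -0.0379] r 0.0143 410 mean [ 0.6561 -0.037   0.101 ]
tray ((0.6511871814727783, 0.04215744882822037), (0.09658932685852051, 0.2540651559829712), 4.112103462219238) 0.026133986709243193
counter z 0.3906253392565243
crate y max [-0.13005783 -0.12946728] x max 0.673617968735542
```

```bash
python3 -m creep '0 0 0 0 0 0 255; 0 0 0 0 0 0 255' 10; python3 - <<'E'
from h import *
st(); plan([.645,.1215,.13],Rdown(4.1),5)
E
```

```text
time_s: 3.32
ee_pos: [0.6064, 0.0297, 0.3475]
tcp_rot: [[-0.072, 0.997, 0.003], [0.997, 0.072, -0.0], [-0.0, 0.003, -1.0]]
wrist_force: [0.1, -0.5, -0.2]
finger_gap: 0.0772
t 3.33 pos [0.6064 0.0297 0.3475] F [ 0.12 -0.53 -0.19] gap 0.0772
shift [ 8.89  4.44 21.76] turn [0.18 0.03 0.  ] rows>=3.9
    [1.78 0.89 4.35] [0. 0. 0.]
    [3.56 1.78 8.7 ] [0.1 0.  0. ]
    [ 5.33  2.66 13.06] [0.1 0.  0. ]
    [ 7.11  3.55 17.41] [0.1 0.  0. ]
    [ 8.89  4.44 21.76] [0.2 0.  0. ]
```

```bash
python3 -m creep '2 1 4 0 0 0 255; 4 2 8 0 0 0 255; 6.5 3.2 12.5 0 0 0 255; 7.5 3.8 14.5 0 0 0 255; 7.5 3.8 14.5 0 0 0 255'; python3 -m creep '0 0 0 0 0 0 255;0 0 0 0 0 0 255'
cat >> h.py <<'E'
def jars(show=None):
    c0=cams.camera_params("wrist"); p,d=cams.snapshot("wrist")
    v,u=np.mgrid[:420,:560]
    K=np.array([[c0['fx'],0,c0['cx']],[0,c0['fy'],c0['cy']],[0,0,1]])
    q=cv2.undistortPoints(np.stack([u,v],-1).reshape(-1,1,2).astype(float),K,c0['dist_coeffs']).reshape(420,560,2)
    W=(np.dstack([q[...,0]*d,q[...,1]*d,d])-c0['t'])@c0['R']; W[d==0]=np.nan
    if show: cv2.imwrite(show,p[:,:,::-1])
    return p,W
def tops(W,zmin=.088):
    m=(np.nan_to_num(W[...,2],nan=-1)>zmin)&(W[...,2]<.115)&(W[...,0]>.45)&(W[...,1]>-.08)&(W[...,0]<.72)
    n,l,s,c=cv2.connectedComponentsWithStats(m.astype(np.uint8))
    for i in range(1,n):
        if s[i,4]<80: continue
        P=W[l==i]; cc,r=cv2.minEnclosingCircle(P[:,:2].astype(np.float32))
        print('px',c[i].round(),'c',np.round(cc,4),'r',round(r,4),'n',s[i,4],'z',np.median(P[:,2]).round(4),'max',np.percentile(P[:,2],95).round(4))
E
python3 - <<'E'
from h import *
st(); p,W=jars("pics/w2.png"); np.save("wristW.npy",W); tops(W); st()
w=W.reshape(-1,3)
m=(w[:,0]>.58)&(w[:,0]<.73)&(w[:,1]>-.12)&(w[:,1]<.19)&(w[:,2]>.012)&(w[:,2]<.027)
print('tray',cv2.minAreaRect(w[m][:,:2].astype(np.float32)), np.median(w[m][:,2]))
E
```

```text
time_s: 3.95
ee_pos: [0.6379, 0.1079, 0.1993]
tcp_rot: [[-0.073, 0.997, -0.003], [0.997, 0.073, -0.0], [-0.0, -0.003, -1.0]]
wrist_force: [0.5, -0.4, 0.7]
finger_gap: 0.0277
time_s: 4.2
ee_pos: [0.64, 0.1069, 0.2032]
tcp_rot: [[-0.071, 0.997, 0.004], [0.997, 0.071, -0.0], [-0.0, 0.004, -1.0]]
wrist_force: [0.6, -0.9, 0.6]
finger_gap: 0.0077
t 4.2 pos [0.64   0.1069 0.2032] F [ 0.61 -0.94  0.59] gap 0.0077
px [275. 185.] c [0.6427 0.1224] r 0.0144 n 1003 z 0.0973 max 0.0986
px [272. 277.] c [0.6489 0.0429] r 0.0144 n 420 z 0.0974 max 0.0988
px [272. 351.] c [ 0.6507 -0.0323] r 0.0115 n 364 z 0.0972 max 0.0985
t 4.25 pos [0.6398 0.107  0.2029] F [-1.09 -0.35  0.18] gap 0.0032
tray ((0.6470093727111816, 0.0619414784014225), (0.09639924019575119, 0.2176353484392166), 4.294455528259277) 0.0228720809725061
```

View pics/w2.png

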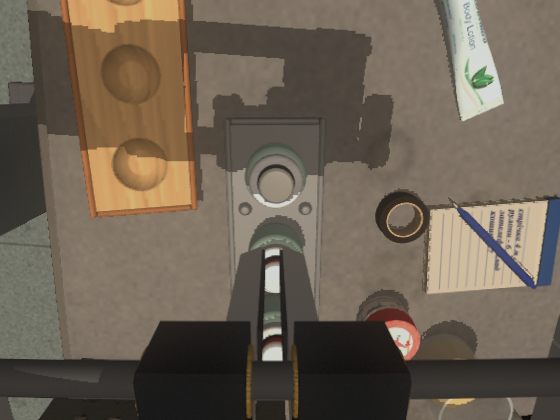

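```bash
python3 - <<'E'
from h import *
st(); plan([.6427,.1224,.105],Rdown(4.3),3)
E
```

```text
t 4.25 pos [0.6398 0.107  0.2029] F [-1.09 -0.35  0.18] gap 0.0032
shift [1.52 0.36 9.79] turn [ 0.22  0.02 -0.21] rows>=1.6
    [0.51 0.12 3.26] [ 0.1  0.  -0.1]
    [1.01 0.24 6.52] [ 0.1  0.  -0.1]
    [1.52 0.36 9.79] [ 0.2  0.  -0.2]
```

```bash
python3 -m creep '0.8 0.2 4 0 0 0 255; 1.5 0.3 8 0 0 0 255; 1.5 0.3 9 0 0 0 255; 1.5 0.3 9.3 0 0 0 255; 1.5 0.3 9.5 0 0 0 255';python3 -m creep '0 0 0 0 0 0 255; 0 0 0 0 0 0 255'
```

```text
time_s: 4.88
ee_pos: [0.6422, 0.1227, 0.1077]
tcp_rot: [[-0.072, 0.997, 0.004], [0.997, 0.072, 0.0], [-0.0, 0.004, -1.0]]
wrist_force: [0.7, -0.5, 0.8]
finger_gap: 0.0005
time_s: 5.12
ee_pos: [0.6413, 0.1229, 0.1067]
tcp_rot: [[-0.072, 0.997, 0.002], [0.997, 0.072, 0.0], [-0.0, 0.002, -1.0]]
wrist_force: [-0.4, 0.1, 0.3]
finger_gap: 0.0006
```

```bash
python3 -m creep '0 0.1 0.6 0 0 0 255; 0 0.1 0.9 0 0 0 255; 0 0.1 1.1 0 0 0 255; 0 0.1 1.2 0 0 0 255';python3 -m creep '0 0 0.15 0 0 0 255; 0 0 0.3 0 0 0 255'; python3 -m creep '0 0 0.15 0 0 0 255; 0 0 0.3 0 0 0 255'
```

```text
time_s: 5.62
ee_pos: [0.6417, 0.123, 0.0936]
tcp_rot: [[-0.072, 0.997, 0.0], [0.997, 0.072, -0.0], [-0.0, 0.0, -1.0]]
wrist_force: [-0.7, -0.5, 1.7]
finger_gap: 0.0005
time_s: 5.88
ee_pos: [0.6418, 0.123, 0.0908]
tcp_rot: [[-0.072, 0.997, 0.001], [0.997, 0.072, 0.0], [-0.0, 0.001, -1.0]]
wrist_force: [-0.8, -0.1, 3.0]
finger_gap: 0.0005
time_s: 6.12
ee_pos: [0.6418, 0.123, 0.0878]
tcp_rot: [[-0.072, 0.997, 0.001], [0.997, 0.072, 0.0], [0.0, 0.001, -1.0]]
wrist_force: [-0.7, -0.5, 4.2]
finger_gap: 0.0007
```

```bash
python3 -m creep '0 0 0.15 0 0 0 255; 0 0 0.3 0 0 0 255';  python3 -m creep '0 0 0.15 0 0 0 255; 0 0 0.25 0 0 0 255;0 0 0.25 0 0 0 255'
```

```text
time_s: 6.38
ee_pos: [0.6419, 0.123, 0.0849]
tcp_rot: [[-0.072, 0.997, 0.001], [0.997, 0.072, 0.0], [0.0, 0.001, -1.0]]
wrist_force: [-1.0, 0.3, 6.9]
finger_gap: 0.0006
time_s: 6.75
ee_pos: [0.6426, 0.1231, 0.0835]
tcp_rot: [[-0.072, 0.997, 0.002], [0.997, 0.072, 0.0], [0.0, 0.002, -1.0]]
wrist_force: [-1.2, 0.2, 8.4]
finger_gap: 0.0007
```

```bash
python3 -m creep '0 0 -2 0 0 0 255; 0 0 -4 0 0 0 255; -4 0 -4 0 0 0 255; -7.9 0 -3 0 0 0 255; -7.9 0 -2.3 0 0 0 255';  python3 -m creep '0 0 0 0 0 0 255;0 0 0 0 0 0 255'; python3 - <<'E'
from h import *
st(); p,W=jars("pics/w3.png"); tops(W,.082); plan([.6489,.0429,.1],Rdown(4.3))
E
```

```text
time_s: 7.38
ee_pos: [0.6476, 0.0416, 0.1053]
tcp_rot: [[-0.069, 0.998, 0.001], [0.998, 0.069, -0.001], [-0.001, 0.0, -1.0]]
wrist_force: [-0.2, 0.1, 0.0]
finger_gap: 0.0008
time_s: 7.62
ee_pos: [0.6473, 0.0453, 0.1053]
tcp_rot: [[-0.074, 0.997, 0.0], [0.997, 0.074, 0.0], [0.0, 0.0, -1.0]]
wrist_force: [0.4, 0.1, 0.0]
finger_gap: 0.0006
t 7.62 pos [0.6473 0.0453 0.1053] F [0.4  0.14 0.01] gap 0.0006
px [273. 108.] c [0.6427 0.1222] r 0.0221 n 5079 z 0.0917 max 0.0957
px [274. 240.] c [0.6486 0.0436] r 0.0222 n 2450 z 0.0834 max 0.1118
shift [-0.26  0.13  0.54] turn [ 0.03 -0.01 -0.07] rows>=0.1
    [-0.26  0.13  0.54] [ 0.  -0.  -0.1]
```

View pics/w3.png

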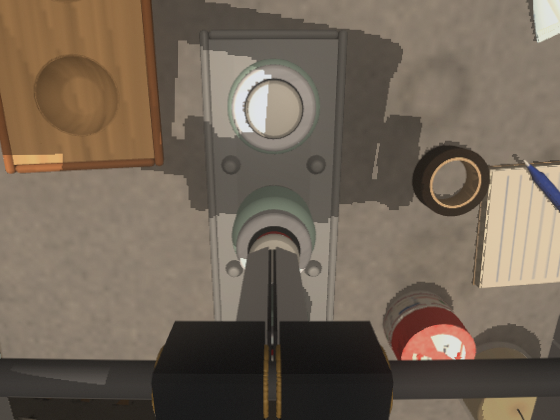

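```bash
python3 -m creep '-0.2 0.1 0.4 0 0 0 255; -0.2 0.1 0.8 0 0 0 255; -0.2 0.1 1.1 0 0 0 255; -0.2 0.1 1.4 0 0 0 255; -0.2 0.1 1.55 0 0 0 255'; python3 - <<'E'
from h import *
st(); p,W=jars("pics/w4.png")
z=W[100:116,266:284,2]; print('J3 button z',np.nanmedian(z), 'lid ring', [np.nanmedian(W[100:116,u,2]) for u in range(235,312,4)])
print('tray',np.nanmedian(W[60:150,215:225,2]))
cv2.imwrite("pics/c4.png",cv2.resize(p[50:170,200:350,::-1],None,fx=4,fy=4))
E
```

```text
time_s: 8.3
ee_pos: [0.648, 0.0422, 0.0888]
tcp_rot: [[-0.072, 0.997, -0.001], [0.997, 0.072, -0.0], [0.0, -0.001, -1.0]]
wrist_force: [0.8, 0.7, 0.8]
finger_gap: 0.0005
t 8.3 pos [0.648  0.0422 0.0888] F [0.82 0.73 0.75] gap 0.0005
J3 button z 0.095085190914464 lid ring [np.float64(0.08262208220807632), np.float64(0.08283087564766897), np.float64(0.09306699340161292), np.float64(0.09476173394981915), np.float64(0.0952497179718104), np.float64(0.09480444692361875), np.float64(0.09525050476598135), np.float64(0.09505849100519921), np.float64(0.09530636925996189), np.float64(0.0951837405345757), np.float64(0.09512190139381985), np.float64(0.09501260454509347), np.float64(0.09496919016046679), np.float64(0.09485544845106558), np.float64(0.09463828487962969), np.float64(0.0950891466503952), np.float64(0.09418000217979051), np.float64(0.08749832254534387), np.float64(0.08260006148967917), np.float64(0.08315929234870896)]
tray 0.022774702662529775
```

View pics/c4.png

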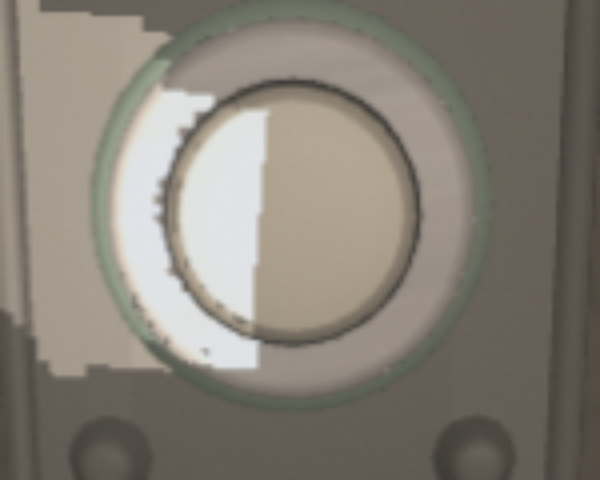

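```bash
python3 -m creep '0 0 0.15 0 0 0 255; 0 0 0.3 0 0 0 255;0 0 0.3 0 0 0 255';  python3 -m creep '0 0 0.1 0 0 0 255; 0 0 0.2 0 0 0 255;0 0 0.2 0 0 0 255'
```

```text
time_s: 8.72
ee_pos: [0.6487, 0.0422, 0.087]
tcp_rot: [[-0.072, 0.997, 0.001], [0.997, 0.072, -0.0], [-0.0, 0.001, -1.0]]
wrist_force: [-1.3, 0.3, 3.4]
finger_gap: 0.0003
time_s: 9.1
ee_pos: [0.649, 0.0423, 0.0853]
tcp_rot: [[-0.072, 0.997, 0.001], [0.997, 0.072, -0.0], [-0.0, 0.001, -1.0]]
wrist_force: [-1.2, -0.6, 5.5]
finger_gap: 0.0006
```

```bash
python3 -m creep '0 0 -2 0 0 0 255; 0 0 -4 0 0 0 255; -4 0 -4 0 0 0 255; -7.9 0 -3 0 0 0 255; -7.9 0 -2.1 0 0 0 255';  python3 -m creep '0 0 0 0 0 0 255;0 0 0 0 0 0 255'; python3 - <<'E'
from h import *
st(); p,W=jars("pics/w5.png"); tops(W,.082); plan([.655,-.0366,.1],Rdown(4.3))
z=W[100:116,266:284,2]; print('J2 button z',np.nanmedian(z), 'lid ring', [np.nanmedian(W[100:116,u,2]).round(4) for u in range(235,312,4)])
E
```

```text
time_s: 9.72
ee_pos: [0.6549, -0.0393, 0.1066]
tcp_rot: [[-0.069, 0.998, 0.002], [0.998, 0.069, -0.001], [-0.001, 0.002, -1.0]]
wrist_force: [0.3, 0.3, -0.6]
finger_gap: 0.0007
time_s: 9.98
ee_pos: [0.6542, -0.0353, 0.1059]
tcp_rot: [[-0.074, 0.997, 0.0], [0.997, 0.074, 0.0], [0.0, 0.0, -1.0]]
wrist_force: [-1.0, 0.4, 0.9]
finger_gap: 0.0007
t 9.97 pos [ 0.6542 -0.0353  0.1059] F [-0.99  0.35  0.86] gap 0.0007
px [272. 106.] c [0.6489 0.0426] r 0.022 n 5017 z 0.0842 max 0.0903
px [272. 238.] c [ 0.6547 -0.0368] r 0.0219 n 2481 z 0.0834 max 0.1111
shift [-0.13  0.05  0.6 ] turn [ 0.04 -0.   -0.07] rows>=0.1
    [-0.13  0.05  0.6 ] [ 0.  -0.  -0.1]
J2 button z 0.08971311293289957 lid ring [np.float64(0.0826), np.float64(0.0822), np.float64(0.0835), np.float64(0.089), np.float64(0.0894), np.float64(0.0893), np.float64(0.0894), np.float64(0.0898), np.float64(0.0899), np.float64(0.0899), np.float64(0.0896), np.float64(0.0899), np.float64(0.0896), np.float64(0.0891), np.float64(0.0896), np.float64(0.0892), np.float64(0.0842), np.float64(0.0828), np.float64(0.0828), np.float64(0.0821)]
```

View pics/w5.png

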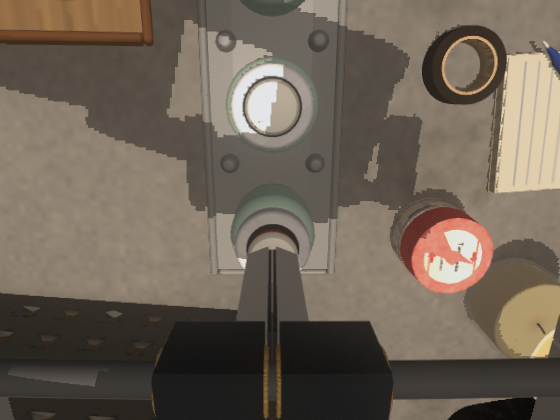

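J2's button (centre pixel 272,106) reads 0.0897, so it stayed down: sound. J3 sprang back (0.095): faulty. Now I press J1.

```bash
python3 -m creep '-0.1 0 0.4 0 0 0 255; -0.1 0 0.8 0 0 0 255; -0.1 0 1.1 0 0 0 255; -0.1 0 1.4 0 0 0 255; -0.1 0 1.6 0 0 0 255';python3 -m creep '0 0 0.15 0 0 0 255; 0 0 0.3 0 0 0 255;0 0 0.3 0 0 0 255'
```

```text
time_s: 10.65
ee_pos: [0.6538, -0.0375, 0.0888]
tcp_rot: [[-0.072, 0.997, -0.001], [0.997, 0.072, 0.0], [0.0, -0.001, -1.0]]
wrist_force: [-0.4, 0.1, 0.2]
finger_gap: 0.0007
time_s: 11.02
ee_pos: [0.6545, -0.0376, 0.0869]
tcp_rot: [[-0.072, 0.997, 0.001], [0.997, 0.072, -0.0], [-0.0, 0.001, -1.0]]
wrist_force: [-0.1, -0.3, 3.2]
finger_gap: 0.0006
```

```bash
python3 -m creep '0 0 0.1 0 0 0 255; 0 0 0.2 0 0 0 255;0 0 0.2 0 0 0 255'; python3 -m creep '0 0 -2 0 0 0 255; 0 0 -5 0 0 0 0;0 0 -10 0 0 0 0; 0 0 -14 0 0 0 0; 0 0 -14 0 0 0 0';python3 -m creep '0 0 0 0 0 0 0; 0 0 0 0 0 0 0'; python3 - <<'E'
from h import *
st(); p,W=jars("pics/w6.png"); tops(W,.085)
E
```

```text
time_s: 11.4
ee_pos: [0.6547, -0.0376, 0.0853]
tcp_rot: [[-0.072, 0.997, 0.001], [0.997, 0.072, -0.0], [-0.0, 0.001, -1.0]]
wrist_force: [0.1, -0.2, 6.1]
finger_gap: 0.0006
time_s: 12.02
ee_pos: [0.657, -0.038, 0.2301]
tcp_rot: [[-0.072, 0.997, 0.01], [0.997, 0.072, -0.002], [-0.003, 0.01, -1.0]]
wrist_force: [-0.1, 0.1, -0.5]
finger_gap: 0.0366
time_s: 12.28
ee_pos: [0.6527, -0.0373, 0.2218]
tcp_rot: [[-0.072, 0.997, -0.005], [0.997, 0.072, 0.001], [0.001, -0.004, -1.0]]
wrist_force: [0.9, -0.3, 0.0]
finger_gap: 0.0573
t 12.28 pos [ 0.6527 -0.0373  0.2218] F [ 0.9  -0.25  0.05] gap 0.0573
px [274.   4.] c [0.6424 0.1152] r 0.013 n 271 z 0.0939 max 0.0959
px [274. 100.] c [0.6487 0.0427] r 0.0143 n 973 z 0.0892 max 0.0905
px [274. 196.] c [ 0.6547 -0.0371] r 0.0145 n 819 z 0.0892 max 0.0906
```

View pics/w6.png

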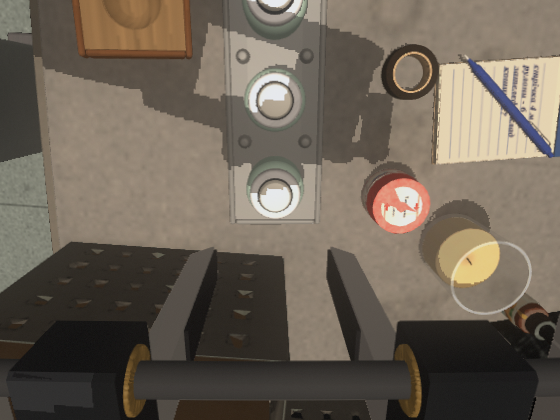

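```bash
python3 -m creep '0 0 3 0 0 0 0; 0 0 6 0 0 0 0;0 0 9 0 0 0 0;0 0 10 0 0 0 0;0 0 10 0 0 0 0'; python3 -m creep '0 0 0 0 0 0 0'; python3 - <<'E'
from h import *
st(); plan([.6547,-.037,.031],Rdown(4.3))
E
```

```text
time_s: 12.95
ee_pos: [0.6534, -0.0374, 0.1232]
tcp_rot: [[-0.072, 0.997, -0.003], [0.997, 0.072, 0.001], [0.001, -0.003, -1.0]]
wrist_force: [-0.3, -0.0, 0.9]
finger_gap: 0.094
time_s: 13.08
ee_pos: [0.6552, -0.0377, 0.1259]
tcp_rot: [[-0.072, 0.997, 0.002], [0.997, 0.072, -0.0], [-0.001, 0.002, -1.0]]
wrist_force: [0.4, -0.2, 0.5]
finger_gap: 0.094
t 13.07 pos [ 0.6552 -0.0377  0.1259] F [ 0.42 -0.23  0.51] gap 0.094
shift [ 0.08 -0.07  9.49] turn [ 0.14  0.03 -0.15] rows>=1.5
    [ 0.08 -0.07  9.49] [ 0.1  0.  -0.2]
```

```bash
python3 -m creep '0 0 3 0 0 0 0; 0 0 6 0 0 0 0;0 0 8.5 0 0 0 0;0 0 9.4 0 0 0 0;0 0 9.4 0 0 0 0'; python3 -m creep '0 0 0 0 0 0 0;0 0 0 0 0 0 0' 15; python3 - <<'E'
from h import *
st(); plan([.6547,-.037,.031],Rdown(4.3))
E
```

```text
time_s: 13.7
ee_pos: [0.6547, -0.0376, 0.0311]
tcp_rot: [[-0.072, 0.997, 0.001], [0.997, 0.072, -0.0], [-0.0, 0.001, -1.0]]
wrist_force: [-0.4, -0.3, 0.5]
finger_gap: 0.0937
time_s: 13.95
ee_pos: [0.6553, -0.0377, 0.032]
tcp_rot: [[-0.072, 0.997, 0.003], [0.997, 0.072, -0.0], [-0.001, 0.003, -1.0]]
wrist_force: [0.4, 0.4, 0.8]
finger_gap: 0.0937
t 13.95 pos [ 0.6553 -0.0377  0.032 ] F [0.44 0.4  0.79] gap 0.0937
shift [ 0.07 -0.06  0.1 ] turn [ 0.15  0.04 -0.15] rows>=0.0
    [ 0.07 -0.06  0.1 ] [ 0.1  0.  -0.2]
```

```bash
python3 -m creep '0 -0.05 0.1 0 0 0 120;0 -0.05 0.1 0 0 0 140;0 -0.05 0.1 0 0 0 160;0 -0.05 0.1 0 0 0 180;0 -0.05 0.1 0 0 0 200' 15; python3 -m creep '0 0 0 0 0 0 200'
```

```text
time_s: 14.58
ee_pos: [0.6541, -0.0376, 0.0295]
tcp_rot: [[-0.072, 0.997, 0.001], [0.997, 0.072, -0.0], [-0.0, 0.001, -1.0]]
wrist_force: [1.1, 0.8, -0.7]
finger_gap: 0.0526
time_s: 14.7
ee_pos: [0.6541, -0.0376, 0.0295]
tcp_rot: [[-0.072, 0.997, 0.001], [0.997, 0.072, -0.0], [-0.0, 0.001, -1.0]]
wrist_force: [0.7, 0.4, -0.7]
finger_gap: 0.0529
```

```bash
python3 -m creep '0 0 -0.5 0 0 0 200; 0 0 -2 0 0 0 200;0 0 -6 0 0 0 200;0 0 -10 0 0 0 200;0 0 -13 0 0 0 200'; python3 - <<'E'
from h import *
st(); plan([.54,.10,.20],Rdown(4.3,15),5)
E
```

```text
time_s: 15.32
ee_pos: [0.6543, -0.0377, 0.1626]
tcp_rot: [[-0.072, 0.997, 0.003], [0.997, 0.072, -0.001], [-0.001, 0.003, -1.0]]
wrist_force: [1.2, 0.0, -2.7]
finger_gap: 0.053
t 15.32 pos [ 0.6543 -0.0377  0.1626] F [ 1.18  0.05 -2.68] gap 0.053
shift [ 14.55 -10.4   -3.77] turn [15.15  0.02 -0.16] rows>=2.9
    [ 2.91 -2.08 -0.75] [ 3.  0. -0.]
    [ 5.82 -4.16 -1.51] [ 6.1  0.  -0.1]
    [ 8.73 -6.24 -2.26] [ 9.1  0.  -0.1]
    [11.64 -8.32 -3.02] [12.1  0.  -0.1]
    [ 14.55 -10.4   -3.77] [15.1  0.  -0.2]
```

```bash
python3 -m creep '2 -3 -2 2 0 0 200; 5 -6 -3 6 0 0 200;9 -8.5 -3.8 10 0 0 200;13 -10 -3.8 14 0 0 200;14.5 -10.4 -3.8 15.2 0 0 200';python3 -m creep '0 0 0 0 0 0 200;0 0 0 0 0 0 200;0 0 0 0 0 0 200'; python3 - <<'E'
from h import *
s=st(); print(np.round(s['tcp_rot'],3)); p,W=jars("pics/w7.png"); np.save("w7.npy",W)
P=W.reshape(-1,3);P=P[~np.isnan(P[:,0])]
m=(P[:,0]>.44)&(P[:,0]<.575)&(P[:,1]>.06)&(P[:,1]<.36)&(P[:,2]>.015)&(P[:,2]<.06); P=P[m]; print(len(P))
best=None;rng=np.random.default_rng(0)
for _ in range(500):
    a,b,c=P[rng.choice(len(P),3,0)]; n=np.cross(b-a,c-a); n/=np.linalg.norm(n)+1e-12; n*=np.sign(n[2])
    if n[2]<.9: continue
    i=abs((P-a)@n)<.002
    if best is None or i.sum()>best.sum(): best=i
Q=P[best]; c=Q.mean(0); n=np.linalg.svd(Q-c,full_matrices=False)[2][2]; n*=np.sign(n[2])
print('n',n,np.degrees(np.arccos(n[2])),np.degrees(np.arctan2(n[1],n[0])),len(Q),c)
print(cv2.minAreaRect(Q[:,:2].astype(np.float32)))
for t in["display_seat_1"]:
  print(t,[(np.round(r["position"],4).tolist(),round(float(r["conf"]),2)) for r in spotter.place_of(t,"wrist")])
E
```

```text
time_s: 15.95
ee_pos: [0.5391, 0.1014, 0.1982]
tcp_rot: [[-0.075, 0.962, -0.261], [0.997, 0.072, -0.019], [0.0, -0.262, -0.965]]
wrist_force: [0.4, 0.2, -2.2]
finger_gap: 0.0528
time_s: 16.32
ee_pos: [0.5398, 0.0983, 0.1976]
tcp_rot: [[-0.071, 0.963, -0.261], [0.998, 0.068, -0.019], [-0.0, -0.262, -0.965]]
wrist_force: [-0.5, -0.2, -2.6]
finger_gap: 0.0528
t 16.32 pos [0.5398 0.0983 0.1976] F [-0.49 -0.18 -2.61] gap 0.0528
[[-0.071  0.963 -0.261]
 [ 0.998  0.068 -0.019]
 [-0.    -0.262 -0.965]]
24111
n [0.25814226 0.01942494 0.96591161] 15.003145973293838 4.303337720871568 19119 [0.51288116 0.1724267  0.03647352]
((0.5130043625831604, 0.16410106420516968), (0.0972631648182869, 0.18417885899543762), 4.093619346618652)
display_seat_1 [([0.5188, 0.1997, 0.0593], 0.59)]
```

View pics/w7.png

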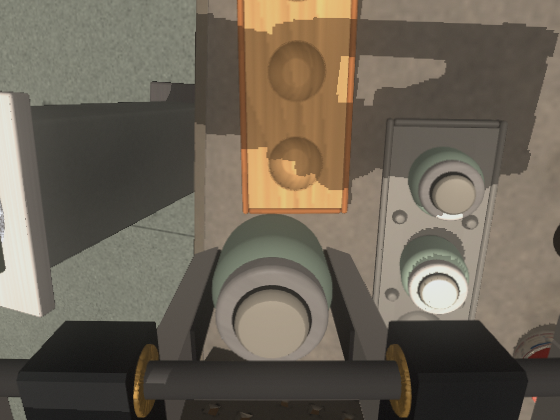

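```bash
python3 - <<'E'
from h import *
W=np.load("w7.npy"); 
B=Ro.from_euler('ZY',[4.25,15],degrees=True).as_matrix()
n=B[:,2]; o=np.array([0.51288,0.17243,0.03647])
L=(W-o)@B; L=np.nan_to_num(L,nan=9)
box=(abs(L[...,0])<.042)&(L[...,1]>-.09)&(L[...,1]<.15)
for dep in(.002,.004,.006):
    m=box&(L[...,2]<-dep)&(L[...,2]>-.02)
    k,l,s,c=cv2.connectedComponentsWithStats(m.astype(np.uint8))
    for i in range(1,k):
        if s[i,4]<150: continue
        P=L[l==i]; cc,r=cv2.minEnclosingCircle(P[:,:2].astype(np.float32)); 
        seat=o+B@np.array([cc[0],cc[1],.025]); print(dep,c[i].round(),'r',round(r,4),'seat',seat.round(4),'min',P[:,2].min().round(4))
m=box&(abs(L[...,2])<.003); P=L[m]; 
for q in (-.03,0,.03): 
    r=L[(abs(L[...,1]-q)<.01)&(abs(L[...,2])<.002)&(abs(L[...,0])<.07)]; print('x edges',np.percentile(r[:,0],[.5,99.5]))
r=L[(abs(L[...,2])<.002)&(abs(L[...,0])<.03)&(abs(L[...,1])<.2)]; print('ymin',np.percentile(r[:,1],.2), o+B@[0,np.percentile(r[:,1],.2)+.128,0.025])
E
```

```text
0.002 [296.  71.] r 0.0254 seat [0.5173 0.2002 0.0606] min -0.0164
0.002 [295. 163.] r 0.0249 seat [0.5232 0.12   0.0606] min -0.0159
0.004 [296.  71.] r 0.0242 seat [0.5171 0.2011 0.0607] min -0.0164
0.004 [295. 162.] r 0.0238 seat [0.5234 0.1204 0.0606] min -0.0159
0.006 [296.  72.] r 0.0223 seat [0.5175 0.2006 0.0606] min -0.0164
0.006 [295. 162.] r 0.0222 seat [0.5232 0.1205 0.0606] min -0.0159
x edges [-0.04977808  0.04928556]
x edges [-0.0497696   0.04915352]
x edges [-0.04988977  0.04965609]
ymin -0.09981128646376923 [0.51724366 0.20102072 0.06061815]
```

```bash
python3 - <<'E'
from h import *
n=np.array([.258,.019,.966]);S=np.array([.5233,.121,.0602])
st(); plan(S-.0175*n+.04*n,Rdown(4.25,15),4)
E
```

```text
t 16.43 pos [0.5397 0.0986 0.1975] F [-0.55 -0.8  -1.79] gap 0.053
shift [ 2.36  2.16 11.39] turn [-0.18 -0.04 -0.19] rows>=1.9
    [0.59 0.54 2.85] [-0. -0. -0.]
    [1.18 1.08 5.69] [-0.1 -0.  -0.1]
    [1.77 1.62 8.54] [-0.1 -0.  -0.1]
    [ 2.36  2.16 11.39] [-0.2 -0.  -0.2]
```

```bash
python3 -m creep '1 1 3 0 0 0 200; 2 1.8 6 -0.1 0 -0.1 200;2.3 2.1 9 -0.2 0 -0.2 200;2.35 2.15 11 -0.2 0 -0.2 200;2.35 2.15 11.4 -0.2 0 -0.2 200';python3 -m creep '0 0 0 0 0 0 200;0 0 0 0 0 0 200;0 0 0 0 0 0 200'; python3 - <<'E'
from h import *
n=np.array([.258,.019,.966]);S=np.array([.5233,.121,.0602])
s=st(); plan(S-.0175*n,Rdown(4.25,15))
p,W=jars("pics/w8.png")
E
```

```text
time_s: 17.05
ee_pos: [0.5271, 0.1218, 0.0803]
tcp_rot: [[-0.075, 0.962, -0.262], [0.997, 0.073, -0.019], [0.001, -0.262, -0.965]]
wrist_force: [0.5, -0.5, -1.9]
finger_gap: 0.0528
time_s: 17.42
ee_pos: [0.5297, 0.1223, 0.0829]
tcp_rot: [[-0.076, 0.964, -0.256], [0.997, 0.073, -0.019], [0.001, -0.257, -0.967]]
wrist_force: [-0.2, 0.5, -2.3]
finger_gap: 0.0528
t 17.43 pos [0.5297 0.1223 0.0829] F [-0.21  0.51 -2.26] gap 0.0528
shift [-0.09 -0.05  4.11] turn [ 0.13 -0.03  0.09] rows>=0.7
    [-0.09 -0.05  4.11] [ 0.1 -0.   0.1]
```

View pics/w8.png

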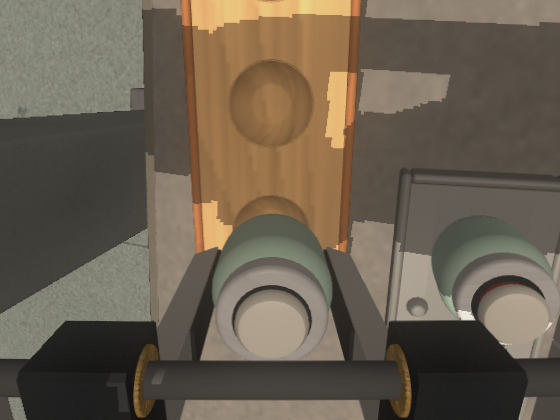

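```bash
python3 -m creep '-0.1 -0.05 1 0 0 0 200; -0.1 -0.05 2 0 0 0 200;-0.1 -0.05 3 0 0 0 200;-0.1 -0.05 3.4 0 0 0 200;-0.1 -0.05 3.6 0 0 0 200';python3 -m creep '0 0 0 0 0 0 200;0 0 0 0 0 0 200'; python3 - <<'E'
from h import *
n=np.array([.258,.019,.966]);S=np.array([.5233,.121,.0602])
s=st(); plan(S-.0175*n,Rdown(4.25,15))
E
```

```text
time_s: 18.1
ee_pos: [0.5187, 0.1206, 0.0467]
tcp_rot: [[-0.076, 0.963, -0.259], [0.997, 0.073, -0.019], [0.001, -0.259, -0.966]]
wrist_force: [-0.1, 1.2, -2.3]
finger_gap: 0.0527
time_s: 18.35
ee_pos: [0.5194, 0.1207, 0.0475]
tcp_rot: [[-0.076, 0.963, -0.257], [0.997, 0.073, -0.019], [0.001, -0.258, -0.966]]
wrist_force: [0.3, -0.1, -2.9]
finger_gap: 0.0526
t 18.35 pos [0.5194 0.1207 0.0475] F [ 0.3  -0.12 -2.92] gap 0.0526
shift [0.   0.05 0.42] turn [ 0.05 -0.03  0.1 ] rows>=0.1
    [0.   0.05 0.42] [ 0.1 -0.   0.1]
```

```bash
python3 -m creep '0 0.05 0.1 0 0 0 200; 0 0.05 0.2 0 0 0 200;0 0.05 0.3 0 0 0 200;0 0.05 0.3 0 0 0 200';python3 -m creep '0 0 0.05 0 0 0 200;0 0 0.1 0 0 0 200;0 0 0.1 0 0 0 200'
```

```text
time_s: 18.85
ee_pos: [0.5185, 0.1206, 0.044]
tcp_rot: [[-0.076, 0.963, -0.259], [0.997, 0.073, -0.019], [0.001, -0.259, -0.966]]
wrist_force: [-0.0, 0.3, -2.0]
finger_gap: 0.0525
time_s: 19.23
ee_pos: [0.5183, 0.1206, 0.0431]
tcp_rot: [[-0.076, 0.963, -0.258], [0.997, 0.073, -0.019], [0.001, -0.259, -0.966]]
wrist_force: [0.4, 0.3, -2.4]
finger_gap: 0.0529
```

```bash
python3 -m creep '0 0 0.05 0 0 0 200;0 0 0.1 0 0 0 200;0 0 0.1 0 0 0 200';python3 -m creep '0 0 0.05 0 0 0 200;0 0 0.1 0 0 0 200;0 0 0.1 0 0 0 200'
```

```text
time_s: 19.6
ee_pos: [0.5184, 0.1206, 0.0429]
tcp_rot: [[-0.076, 0.963, -0.258], [0.997, 0.073, -0.019], [0.001, -0.258, -0.966]]
wrist_force: [-1.3, -0.2, 3.2]
finger_gap: 0.0529
time_s: 19.98
ee_pos: [0.5184, 0.1206, 0.0428]
tcp_rot: [[-0.076, 0.963, -0.258], [0.997, 0.073, -0.019], [0.001, -0.258, -0.966]]
wrist_force: [-1.9, 0.1, 7.2]
finger_gap: 0.0528
```

```bash
python3 -m creep '0 0 -0.1 0 0 0 200;0 0 -0.15 0 0 0 200';python3 -m creep '0 0 0 0 0 0 110;0 0 0 0 0 0 80;0 0 0 0 0 0 40;0 0 0 0 0 0 0;0 0 0 0 0 0 0'; python3 - <<'E'
from h import *
p,W=jars("pics/w9.png")
E
```

```text
time_s: 20.23
ee_pos: [0.5184, 0.1206, 0.0429]
tcp_rot: [[-0.076, 0.963, -0.258], [0.997, 0.073, -0.019], [0.001, -0.258, -0.966]]
wrist_force: [-0.4, 0.4, 2.9]
finger_gap: 0.0525
time_s: 20.85
ee_pos: [0.5183, 0.1205, 0.0426]
tcp_rot: [[-0.076, 0.963, -0.258], [0.997, 0.073, -0.019], [0.001, -0.259, -0.966]]
wrist_force: [-0.7, 0.2, -0.3]
finger_gap: 0.09
```

View pics/w9.png

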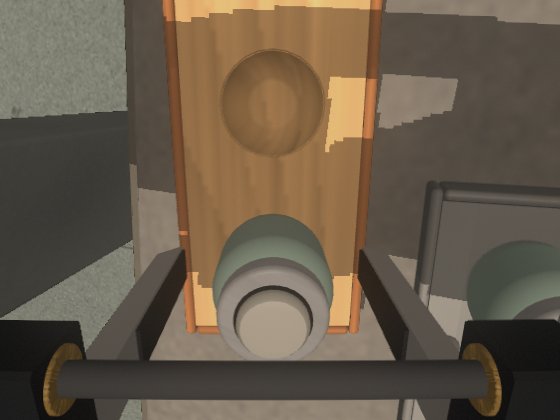

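Jar 1 stands in hollow 1 with the fingers clear on both sides (jar at 272,290). Retreating along the tool axis, then going back for jar 2.

```bash
python3 -m creep '0 0 -1 0 0 0 0;0 0 -4 0 0 0 0;0 0 -8 0 0 0 0;0 0 -12 0 0 0 0;0 0 -14 0 0 0 0';python3 -m creep '0 0 0 0 0 0 0;0 0 0 0 0 0 0;0 0 0 0 0 0 0';  python3 - <<'E'
from h import *
st();p,W=jars("pics/w10.png"); np.save("w10.npy",W); tops(W,.085)
B=Ro.from_euler('ZY',[4.25,15],degrees=True).as_matrix()
L=(W-np.array([.5233,.121,.0602]))@B; L=np.nan_to_num(L,nan=9)
m=(np.hypot(L[...,0],L[...,1])<.03)&(L[...,2]>.038)
P=L[m]; print(len(P),cv2.minEnclosingCircle(P[:,:2].astype(np.float32)),np.median(P[:,2]))
n=np.linalg.svd(P-P.mean(0),full_matrices=False)[2][2]; print('button normal in board',n)
m=(np.hypot(L[...,0],L[...,1])<.03)&(L[...,2]>.032)&(L[...,2]<.0375);P=L[m]; print(len(P),cv2.minEnclosingCircle(P[:,:2].astype(np.float32)),np.median(P[:,2]))
plan([.6488,.0427,.16],Rdown(4.3),4)
E
```

```text
time_s: 21.52
ee_pos: [0.5566, 0.1233, 0.1815]
tcp_rot: [[-0.076, 0.965, -0.253], [0.997, 0.073, -0.018], [0.001, -0.253, -0.967]]
wrist_force: [1.0, -0.1, -0.3]
finger_gap: 0.0942
time_s: 21.9
ee_pos: [0.5532, 0.1231, 0.1764]
tcp_rot: [[-0.076, 0.962, -0.261], [0.997, 0.073, -0.019], [0.001, -0.262, -0.965]]
wrist_force: [0.8, 0.2, 0.7]
finger_gap: 0.0937
t 21.9 pos [0.5532 0.1231 0.1764] F [0.76 0.22 0.66] gap 0.0937
px [273. 210.] c [0.5287 0.1223] r 0.0247 n 2863 z 0.0976 max 0.1029
px [431. 235.] c [0.643  0.1223] r 0.0145 n 1415 z 0.0948 max 0.0961
6455 ((0.0002318922634003684, 0.010211515240371227), 0.023791447281837463) 0.23488414760220128
button normal in board [-1.06002442e-04 -9.92329133e-01  1.23623949e-01]
1583 ((-0.0002398411015747115, 0.0005292658461257815), 0.02259339764714241) 0.035226262202791354
shift [-8.74  9.03 -0.75] turn [-15.17  -0.05   0.04] rows>=2.0
    [-2.19  2.26 -0.19] [-3.8 -0.   0. ]
    [-4.37  4.52 -0.37] [-7.6 -0.   0. ]
    [-6.56  6.77 -0.56] [-11.4  -0.    0. ]
    [-8.74  9.03 -0.75] [-15.2  -0.    0. ]
```

View pics/w10.png

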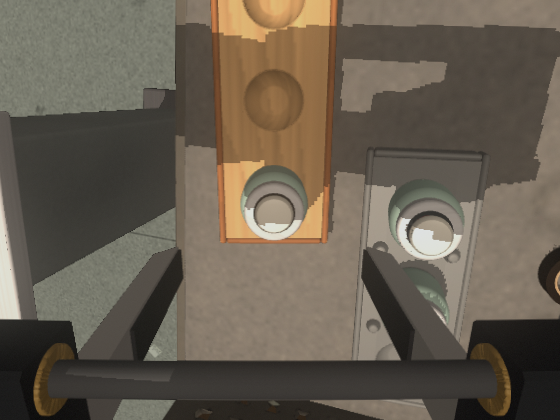

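```bash
python3 -m creep '-2 2 -0.5 -3 0 0 0;-4 4.3 -0.6 -7 0 0 0;-6.3 6.6 -0.7 -11 0 0 0;-8.3 8.6 -0.7 -14.6 0 0 0;-8.7 9 -0.7 -15.2 0 0 0';python3 -m creep '0 0 0 0 0 0 0;0 0 0 0 0 0 0;0 0 0 0 0 0 0';  python3 - <<'E'
from h import *
st();p,W=jars("pics/w11.png"); tops(W,.085)
plan([.6488,.0427,.03],Rdown(4.3),5)
E
```

```text
time_s: 22.58
ee_pos: [0.6487, 0.0421, 0.16]
tcp_rot: [[-0.074, 0.997, 0.001], [0.997, 0.074, 0.001], [0.001, 0.001, -1.0]]
wrist_force: [0.3, -0.2, 0.0]
finger_gap: 0.0937
time_s: 22.95
ee_pos: [0.6494, 0.044, 0.1614]
tcp_rot: [[-0.077, 0.997, 0.003], [0.997, 0.077, 0.001], [0.001, 0.003, -1.0]]
wrist_force: [-0.1, -0.4, -0.6]
finger_gap: 0.0942
t 22.95 pos [0.6494 0.044  0.1614] F [-0.13 -0.37 -0.62] gap 0.0942
px [96. 91.] c [0.5319 0.1219] r 0.0227 n 4296 z 0.0976 max 0.1029
px [270. 104.] c [0.6426 0.1222] r 0.0143 n 1552 z 0.0947 max 0.0961
px [270. 219.] c [0.6485 0.0429] r 0.0146 n 1189 z 0.0893 max 0.0906
shift [-0.13 -0.11 13.14] turn [ 0.19 -0.06  0.09] rows>=2.1
    [-0.03 -0.02  2.63] [ 0. -0.  0.]
    [-0.05 -0.05  5.26] [ 0.1 -0.   0. ]
    [-0.08 -0.07  7.88] [ 0.1 -0.   0.1]
    [-0.1  -0.09 10.51] [ 0.2 -0.   0.1]
    [-0.13 -0.11 13.14] [ 0.2 -0.1  0.1]
```

```bash
python3 -m creep '-0.1 -0.1 3 0.2 0 0 0;-0.1 -0.1 6 0.2 0 0 0;-0.1 -0.1 9 0.2 0 0 0;-0.1 -0.1 11.5 0.2 0 0 0;-0.1 -0.1 12.5 0.2 0 0 0';python3 -m creep '0 0 0.4 0 0 0 0;0 0 0.6 0 0 0 0;0 0 0.6 0 0 0 0'; python3 -m creep '0 0 0 0 0 0 0'; python3 - <<'E'
from h import *
plan([.6486,.0428,.03],Rdown(4.3))
E
```

```text
time_s: 23.62
ee_pos: [0.6476, 0.0427, 0.0344]
tcp_rot: [[-0.076, 0.997, -0.003], [0.997, 0.076, 0.001], [0.001, -0.003, -1.0]]
wrist_force: [0.4, 0.5, 0.1]
finger_gap: 0.0937
time_s: 24.0
ee_pos: [0.6498, 0.0422, 0.0313]
tcp_rot: [[-0.076, 0.997, 0.002], [0.997, 0.076, 0.001], [0.001, 0.002, -1.0]]
wrist_force: [0.9, -0.5, -0.4]
finger_gap: 0.094
time_s: 24.12
ee_pos: [0.6496, 0.0422, 0.0312]
tcp_rot: [[-0.076, 0.997, 0.001], [0.997, 0.076, 0.001], [0.001, 0.001, -1.0]]
wrist_force: [-0.2, 0.2, -0.1]
finger_gap: 0.0938
shift [ 0.07 -0.1   0.12] turn [ 0.09 -0.04  0.04] rows>=0.0
    [ 0.07 -0.1   0.12] [ 0.1 -0.   0. ]
```

```bash
python3 -m creep '0.05 -0.1 0.1 0 0 0 120;0.05 -0.1 0.1 0 0 0 140;0.05 -0.1 0.1 0 0 0 160;0.05 -0.1 0.1 0 0 0 180;0.05 -0.1 0.1 0 0 0 200' 15; python3 -m creep '0 0 0 0 0 0 200'; python3 -m creep '0 0 -0.5 0 0 0 200; 0 0 -2 0 0 0 200;0 0 -6 0 0 0 200;0 0 -10 0 0 0 200;0 0 -13 0 0 0 200'; python3 - <<'E'
from h import *
n=np.array([.258,.019,.966]);S=np.array([.5173,.2007,.0600])
st(); plan(S-.0175*n+.10*n,Rdown(4.25,15),5)
E
```

```text
time_s: 24.75
ee_pos: [0.6482, 0.0426, 0.0293]
tcp_rot: [[-0.076, 0.997, 0.0], [0.997, 0.076, 0.001], [0.001, 0.001, -1.0]]
wrist_force: [0.8, 0.3, -0.5]
finger_gap: 0.0531
time_s: 24.88
ee_pos: [0.6482, 0.0426, 0.0294]
tcp_rot: [[-0.076, 0.997, 0.0], [0.997, 0.076, 0.001], [0.001, 0.001, -1.0]]
wrist_force: [0.4, 0.2, -0.9]
finger_gap: 0.0528
time_s: 25.5
ee_pos: [0.6488, 0.0425, 0.1626]
tcp_rot: [[-0.076, 0.997, 0.003], [0.997, 0.076, 0.001], [0.0, 0.003, -1.0]]
wrist_force: [0.5, 0.1, -1.6]
finger_gap: 0.0529
t 25.5 pos [0.6488 0.0425 0.1626] F [ 0.47  0.06 -1.65] gap 0.0529
shift [16.76 -9.79  2.27] turn [ 1.518e+01 -1.000e-02  9.000e-02] rows>=3.2
    [ 3.35 -1.96  0.45] [ 3. -0.  0.]
    [ 6.7  -3.91  0.91] [ 6.1 -0.   0. ]
    [10.06 -5.87  1.36] [ 9.1 -0.   0.1]
    [13.41 -7.83  1.82] [12.1 -0.   0.1]
    [16.76 -9.79  2.27] [15.2 -0.   0.1]
```

```bash
python3 -m creep '3 -2 -3 3 0 0 200;7 -4 -4 6 0 0 200;11 -6.5 -4 10 0 0 200;15 -9 -3 14 0 0 200;16.8 -9.8 -1 15.2 0 0.1 200';python3 -m creep '0 0 3 0 0 0 200;0 0 3.2 0 0 0 200;0 0 3.2 0 0 0 200'; python3 -m creep '0 0 0 0 0 0 200;0 0 0 0 0 0 200'; python3 - <<'E'
from h import *
n=np.array([.258,.019,.966]);S=np.array([.5173,.2007,.0600])
s=st(); plan(S-.0175*n,Rdown(4.25,15),5); print(np.round(s['tcp_rot'],3))
p,W=jars("pics/w12.png")
E
```

```text
time_s: 26.12
ee_pos: [0.5378, 0.2047, 0.1705]
tcp_rot: [[-0.076, 0.963, -0.259], [0.997, 0.074, -0.019], [0.001, -0.259, -0.966]]
wrist_force: [0.2, -1.0, -2.8]
finger_gap: 0.053
time_s: 26.5
ee_pos: [0.5298, 0.2014, 0.1389]
tcp_rot: [[-0.073, 0.963, -0.261], [0.997, 0.071, -0.019], [0.0, -0.261, -0.965]]
wrist_force: [-0.6, 0.6, -1.2]
finger_gap: 0.053
time_s: 26.75
ee_pos: [0.5303, 0.2019, 0.1398]
tcp_rot: [[-0.073, 0.963, -0.259], [0.997, 0.071, -0.018], [0.001, -0.26, -0.966]]
wrist_force: [-0.6, 0.3, -1.8]
finger_gap: 0.0526
t 26.75 pos [0.5303 0.2019 0.1398] F [-0.6   0.3  -1.83] gap 0.0526
shift [-0.03  0.81  9.79] turn [-0.05 -0.07 -0.03] rows>=1.6
    [-0.01  0.16  1.96] [-0. -0. -0.]
    [-0.01  0.32  3.92] [-0. -0. -0.]
    [-0.02  0.49  5.88] [-0. -0. -0.]
    [-0.03  0.65  7.83] [-0.  -0.1 -0. ]
    [-0.03  0.81  9.79] [-0.1 -0.1 -0. ]
[[-0.073  0.963 -0.259]
 [ 0.997  0.071 -0.018]
 [ 0.001 -0.26  -0.966]]
```

View pics/w12.png

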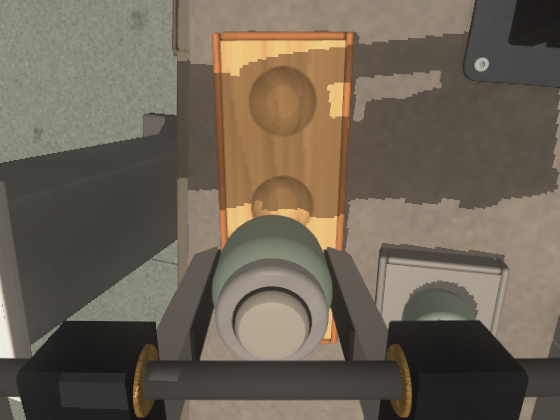

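```bash
python3 -m creep '0 0.4 2.5 0 0 0 200;0 0.8 5 0 0 0 200;0 0.8 7.5 0 0 0 200;0 0.8 8.8 0 0 0 200;0 0.8 9.2 0 0 0 200';python3 -m creep '0 0 0 0 0 0 200;0 0 0 0 0 0 200'; python3 - <<'E'
from h import *
n=np.array([.258,.019,.966]);S=np.array([.5173,.2007,.0598])
s=st(); plan(S-.0175*n,Rdown(4.25,15))
E
```

```text
time_s: 27.42
ee_pos: [0.5125, 0.2008, 0.0473]
tcp_rot: [[-0.074, 0.962, -0.262], [0.997, 0.071, -0.019], [0.001, -0.263, -0.965]]
wrist_force: [0.5, -0.5, -2.2]
finger_gap: 0.0531
time_s: 27.68
ee_pos: [0.514, 0.2011, 0.0488]
tcp_rot: [[-0.074, 0.963, -0.259], [0.997, 0.072, -0.018], [0.001, -0.26, -0.966]]
wrist_force: [-0.3, -0.6, -1.8]
finger_gap: 0.0531
t 27.68 pos [0.514  0.2011 0.0488] F [-0.3  -0.6  -1.76] gap 0.0531
shift [-0.07  0.03  0.6 ] turn [-0.06 -0.06  0.  ] rows>=0.1
    [-0.07  0.03  0.6 ] [-0.1 -0.1  0. ]
```

```bash
python3 -m creep '-0.05 0.05 0.2 0 0 0 200;-0.05 0.05 0.35 0 0 0 200;-0.05 0.05 0.5 0 0 0 200;-0.05 0.05 0.5 0 0 0 200';python3 -m creep '0 0 0.05 0 0 0 200;0 0 0.1 0 0 0 200;0 0 0.1 0 0 0 200'
```

```text
time_s: 28.18
ee_pos: [0.512, 0.2003, 0.0428]
tcp_rot: [[-0.074, 0.962, -0.261], [0.997, 0.072, -0.019], [0.001, -0.262, -0.965]]
wrist_force: [-0.9, -0.5, -1.1]
finger_gap: 0.0529
time_s: 28.55
ee_pos: [0.5121, 0.2004, 0.0427]
tcp_rot: [[-0.074, 0.962, -0.261], [0.997, 0.072, -0.019], [0.001, -0.262, -0.965]]
wrist_force: [-1.1, -0.4, 5.4]
finger_gap: 0.053
```

Contact, at the same height as for jar 1. I back off a touch and release.

```bash
python3 -m creep '0 0 -0.05 0 0 0 200;0 0 -0.05 0 0 0 200';python3 -m creep '0 0 0 0 0 0 110;0 0 0 0 0 0 80;0 0 0 0 0 0 40;0 0 0 0 0 0 0;0 0 0 0 0 0 0';python3 -m creep '0 0 -1 0 0 0 0;0 0 -4 0 0 0 0;0 0 -8 0 0 0 0;0 0 -12 0 0 0 0;0 0 -16 0 0 0 0';python3 -m creep '-4 0 -2 0 0 0 0;-8 0 -4 0 0 0 0;-8 0 -4 0 0 0 0;-8 0 -4 0 0 0 0';  python3 - <<'E'
from h import *
st();p,W=jars("pics/w13.png")
B=Ro.from_euler('ZY',[4.25,15],degrees=True).as_matrix()
for nm,S in(('S1',[.5233,.121,.0600]),('S2',[.5173,.2007,.06])):
  L=(W-np.array(S))@B; L=np.nan_to_num(L,nan=9); r=np.hypot(L[...,0],L[...,1])
  for lo,hi in((.032,.0375),(.039,.047)):
    P=L[(r<.03)&(L[...,2]>lo)&(L[...,2]<hi)]
    if len(P)>30: print(nm,lo,len(P),np.round(cv2.minEnclosingCircle(P[:,:2].astype(np.float32))[0],4),np.median(P[:,2]).round(4), 'slope',np.linalg.lstsq(np.c_[P[:,:2],np.ones(len(P))],P[:,2],rcond=None)[0][:2].round(3))
tops(W,.085)
p,d=cams.snapshot("scene"); cv2.imwrite("pics/s2.png",p[:,:,::-1])
for t in["desk_bell","balm_pot","tape_duct"]:
  print(t,[(np.round(r["position"],3).tolist(),round(float(r["conf"]),2)) for r in spotter.place_of(t,"scene")])
E
```

```text
time_s: 28.8
ee_pos: [0.5121, 0.2004, 0.0427]
tcp_rot: [[-0.074, 0.962, -0.261], [0.997, 0.072, -0.019], [0.001, -0.262, -0.965]]
wrist_force: [-0.2, -1.0, 5.2]
finger_gap: 0.0533
time_s: 29.42
ee_pos: [0.5118, 0.2003, 0.042]
tcp_rot: [[-0.074, 0.962, -0.262], [0.997, 0.072, -0.019], [0.001, -0.262, -0.965]]
wrist_force: [1.0, 0.1, 0.8]
finger_gap: 0.0894
time_s: 30.05
ee_pos: [0.5543, 0.2034, 0.1988]
tcp_rot: [[-0.074, 0.963, -0.26], [0.997, 0.072, -0.019], [0.001, -0.261, -0.965]]
wrist_force: [0.9, 0.8, 0.2]
finger_gap: 0.0939
time_s: 30.55
ee_pos: [0.5699, 0.1246, 0.2352]
tcp_rot: [[-0.074, 0.962, -0.262], [0.997, 0.071, -0.018], [0.001, -0.262, -0.965]]
wrist_force: [-0.7, 0.3, 0.3]
finger_gap: 0.0937
t 30.55 pos [0.5699 0.1246 0.2352] F [-0.68  0.27  0.28] gap 0.0937
S1 0.032 1088 [-0.0004  0.0005] 0.0355 slope [-0.002 -0.005]
S1 0.039 770 [-0.0006  0.0008] 0.0422 slope [-0.005 -0.013]
S2 0.032 1327 [-0.0005  0.0002] 0.0354 slope [-0.     0.003]
S2 0.039 919 [-0.0006  0.0001] 0.042 slope [0.004 0.003]
px [271. 100.] c [0.5223 0.2013] r 0.0248 n 2300 z 0.0977 max 0.1029
px [272. 191.] c [0.5287 0.1225] r 0.0247 n 1961 z 0.0976 max 0.103
px [401. 209.] c [0.6431 0.1223] r 0.0148 n 944 z 0.0947 max 0.0961
desk_bell [([0.648, 0.042, 0.045], 0.65), ([0.561, 0.411, -0.001], 0.58)]
balm_pot [([0.783, -0.051, -0.003], 0.68), ([0.563, 0.412, 0.0], 0.38)]
tape_duct [([0.777, 0.082, 0.002], 0.74)]
```

View pics/w13.png

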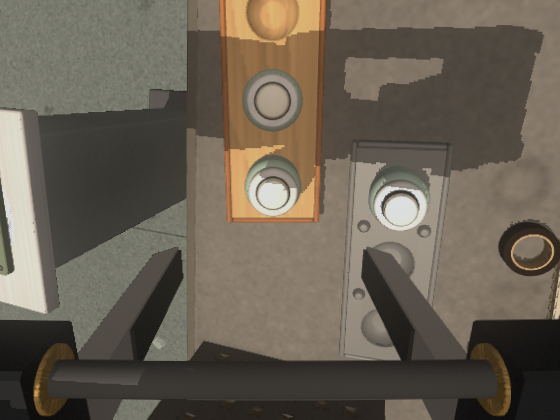

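View pics/s2.png

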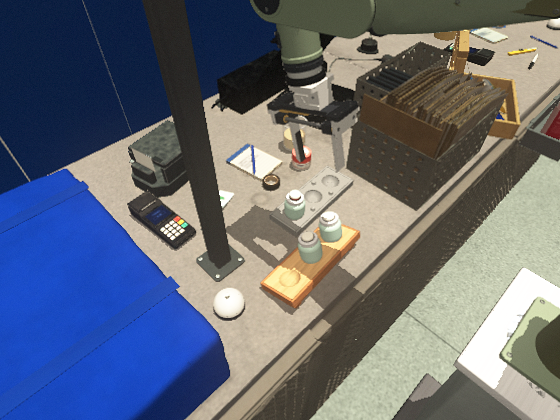

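Jars 1 and 2 stand in hollows 1 and 2 of the display board (wrist picture 272,191 and 271,100). Jar 3 (401,209) is still in the delivery tray, and the arm is clear of everything.

```bash
python3 - <<'E'
from station import manip
print(manip.job_done())
E
```

```text
the job is handed in; nothing more can be done
None
```

I pressed all three sealing buttons, set the two sound jars on the display tray and left the faulty one in the delivery tray. The job was handed in at about 31 s of robot time; no verdict is reported.

| Seat at the start (counted along +y) | Button after pressing | Where the jar is now |
|---|---|---|
| Delivery hollow 1 | Stayed down, about 8 mm | Display hollow 1 |
| Delivery hollow 2 | Stayed down, about 8 mm | Display hollow 2 |
| Delivery hollow 3 | Came back to about 2–2.5 mm: faulty | Delivery hollow 3, not moved |

- **Display jars:** the last wrist-camera check put both lids within about 1 mm of their seats and about 0.01 rad of square. Both buttons still read about 7 mm above the lid, which means down.
- **Faulty jar:** it still sits at its starting position, with its button top at about 95 mm against 97 mm when untested.
- **Forces:** I read at most 8.4 N at the wrist while pressing and about 7 N when setting down.
- **Bystanders:** the spotter put the bell, pot and tape within about 6 mm of their first readings, close to its own error. In the last scene picture it also ranked a jar spot above the true bell, which I took as a false hit.
- **Disagreement:** the first wrist picture read heights about 4 mm too high because the arm was still swinging. I repeated it at rest and used that one. No other check failed.

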